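# Close a filter holder: snug and quarter-turn its nuts round the rim

### The arm

A 6-joint arm with a two-finger parallel gripper is mounted at the origin on the work surface. World frame = base frame: x ahead of the robot, y to its left, z up, the work surface at z = 0. Lengths are in m, angles in rad, forces in N, time in s.
With the tool pointing down it reaches from about 0.35 to 0.725 m from the base axis. Payload 6 kg.
Tool frame: the origin (TCP) lies at the very end of the fingers, on their centre line; the grasp point (between the pads) lies 19 mm behind it (pinch_z is the distance from the TCP to the grasp point, in m); z points along the fingers, y is the line along which they close (so a half turn about z gives the same grasp; the last joint's range is limited). The gripper opens to 85 mm and grips with 20 to 120 N. Pads are 22 mm wide; open, the fingers measure 114 mm over their backs; the gripper's body (76 mm by 85 mm) begins 54 mm behind the grasp point. The pads swing forward as they close: fully open they stand 13 mm farther back than shut.
Start: joints at [1.585, 0.04, 0.085, 0, -1.615, -0.334], TCP at [0.189, 0.57, 0.231] pointing down, gripper open.
Joint ranges: [-2.56, 2.56], [-1.29, 2.01], [-1.08, 1.49], [-3.29, 1.98], [-2.81, -0.18], [-2.99, 2.99]. Speed limits (rad/s): [2.57, 2.57, 3.01, 3.14, 3.14, 3.14].

### API

Orientations are given as a unit quaternion [x, y, z, w].
In Python, from plant import sense, snapshot, close_job, pinch_z gives the robot as it stands.
- The arm moves only by the tool servo_tool, never from a script. Its argument "commands" is a list of rows, each an object of numbers: "wx", "wy", "wz": the turn, a rotation vector about the world's x, y, z in degrees; "tx", "ty", "tz": the shift along the world's x, y, z in m; "claw": the closure, from 0 (fully open) to 1 (shut). A call has 1 to 20 rows; each row is the pose to reach, as a shift and turn from the pose commanded when the call began; what a row does not reach only later rows make up. A row lasts 1/10 s, in which the tool goes at most 50 mm and 8.59 degrees, less where a joint would pass 70% of its speed; a pose out of reach is approached as far as the arm can. A call with a gripper value outside its range is refused whole. The fingers move at their own pace and stop on an object; the grip force is fixed at half the most. Time passes only in rows, so rows that repeat a pose let the fingers close. It gives the time, the measured TCP pose, the force, the opening and the grip force at its end, in the units of the state.
- sense(): the state, without advancing time (a new reading comes with each control period).
- snapshot(name): name is "side" or "top"; returns a dict with "img" (384x512x3 uint8, red, green, blue), "vertical_fov" (degrees; the focal length in pixels is half the picture's height over the tangent of half this angle, whatever the lens; pixels are square), "cx", "cy" (the principal point, pixels), "R" (3x3) and "t" (3): a world point X has camera coordinates R X + t. Camera axes: x right, y down, z forward; pixel columns grow to the right and rows downward; lengths in m; the calibration is good to about 2 mm. A picture is of the moment at which its call begins. There is no depth.
- close_job(): hands the job in; it is judged then, once.
The state is a dict: "clock": time; "joint_positions": joint angles; "dq": joint speeds; "joint_torque": joint torques, N m; "eef_pos": TCP position; "ee_rot": TCP orientation; "force": force on the tool from outside, world axes, zero at the start; "torque": the same for the moment, N m; "gripper_width": finger opening in m; "grasp_force": force on a finger pad.
Only numpy, scipy, OpenCV 4.12 (cv2) and the standard library are available. Lean on these libraries where they do the work, as an engineer would, in place of code of your own. Each camera call takes 0.05 s, during which the arm holds its last target. There are 200 camera calls.

### The job

Close the steel filter holder with the T-handled square key from the stand: begin at the nut above the vent valve and go clockwise round the rim, running each of the three nuts down until you feel it bite and then giving it one quarter turn more, no less and no more. Seat the key without leaning on the holder, touch the holder with nothing but the key, then stand the key back in its stand and leave everything else where it is.

Things in the scene. Friction and masses are not known exactly. Their poses are not given: they have to be found in the camera images.
- holder: Steel filter holder, fixed: round lidded body 150 mm across on three legs, lid top 94 mm above the bench, inlet pipe at its centre (35 mm wide, top 125 mm up). Origin on the bench at its centre, z up. Three clamp nuts on the lid, 58 mm from the centre: nut 1 on +x, then nuts 2 and 3 clockwise from above. A vent valve with a black knob sticks out 40 mm from the lid's rim below nut 1.
- nut1_top (a point): Centre of the top of clamp nut 1 (the one above the vent valve), 21 mm above the lid; x and y square to its flats, z up. 14 mm square; flats from 4 to 17 mm above the lid, then a round cone 4 mm tall, 13 mm wide at its foot and 9 mm at the top. Turns about z on a fixed stud, it does not sink visibly; clockwise from above tightens. It stands at any angle.
- nut2_top (a point): The same for nut 2, next clockwise. Every nut first spins down freely (about 0.02 N m) by some 10 to 60 degrees, different each time and marked by nothing; then it bites on its washer and from there takes about 0.24 N m while turning (a third to all of it is felt with the key at rest), a clear step, at any angle, and stays where it is left.
- nut3_top (a point): The same for nut 3, the last one clockwise.
- washer1_top (a point): Centre of the top of the 23 mm round washer under nut 1, 4 mm above the lid. It does not turn. From the bite on it is drawn down with the lid by the thread, 1.75 mm a turn (0.44 mm in a quarter turn): too little to steer by.
- washer2_top (a point): Centre of the top of the 23 mm round washer under nut 2, 4 mm above the lid. It does not turn. From the bite on it is drawn down with the lid by the thread, 1.75 mm a turn (0.44 mm in a quarter turn): too little to steer by.
- washer3_top (a point): Centre of the top of the 23 mm round washer under nut 3, 4 mm above the lid. It does not turn. From the bite on it is drawn down with the lid by the thread, 1.75 mm a turn (0.44 mm in a quarter turn): too little to steer by.
- key_grip (a point): Centre of the T-handle of the square key (about 120 g, loose, upright in the stand, socket down). z runs up the shank. The handle is a flat-sided bar 64 mm long along the key's y, 14 mm thick along its x, 24 mm tall, grasped firmly across its thickness. Fully home on a nut, this point is 56 mm above the nut's top.
- key: The same key; origin at the centre of its socket's mouth, 70 mm below the handle centre, same axes. The socket is a square hole 15.6 mm wide, sides along x and y, 14 mm deep, 22.6 mm square outside. It goes on a nut at any of four quarter-turn headings, with about 10 degrees of play each way. Above it a 12 mm shank.
- pocket_a (a point): Centre of the floor of one pocket of the key stand, 8 mm above the bench, z up, y along the stand. The stand is a fixed white block 64 x 150 mm, 30 mm high, with two square pockets 28 mm wide, 22 mm deep, 72 mm apart along y. The key starts in one of them, handle along the stand, and goes back into that one; home, its handle centre is 70 mm above the pocket's floor.
- pocket_b (a point): Centre of the floor of the stand's other pocket, made the same.
- driver: Bystander: straight nut driver with a round handle 24 mm thick, 104 mm tall, upright in the stand's other pocket, not needed; origin at its foot.
- weight_big: Bystander: steel knob weight, 32 mm wide, 44 mm tall, origin at its foot.
- weight_small: Bystander: steel knob weight, 25 mm wide, 33 mm tall, origin at its foot.
- dish: Bystander: clear round dish, 92 mm wide, 16 mm high, origin at its foot.
- tweezers: Bystander: steel tweezers lying flat, 120 mm long, origin mid-length on the bench.
- pen: Bystander: blue pen on the papers, 140 mm long, origin mid-length underneath.
- spray: Bystander: white bottle, 60 mm wide, 150 mm tall, origin at its foot.
- membranes: Bystander: white box of membranes, 110 x 110 x 28 mm, origin under its centre.
Not all that is in view belongs to the job. What is shaped like the key but purple is not meant.

How it is judged:
On the way, in this order (a step that is already met when the one before it is completed fails the run):
1. nut 1, above the vent valve, is drawn a quarter turn past its bite, nuts 2 and 3 not yet (distance of washer1_top from where it was at the start of the episode between 0.000365 and 0.000511 m and distance of each of washer2_top, washer3_top from where it was at the start of the episode below 6e-05 m), for 0.2 s.
2. nut 2, the next one clockwise, is drawn a quarter turn past its bite, nut 3 not yet (distance of washer2_top from where it was at the start of the episode between 0.000365 and 0.000511 m and distance of washer3_top from where it was at the start of the episode below 6e-05 m), for 0.2 s.
3. nut 3 is drawn a quarter turn past its bite (distance of washer3_top from where it was at the start of the episode between 0.000365 and 0.000511 m), for 0.2 s.
At the end, for the whole second after the job is handed in: Each nut is a quarter turn past its bite, within 15 degrees (washer drawn down 0.36 to 0.51 mm); the key stands upright (within 9 degrees), at rest, on the floor of a pocket of its stand (handle centre within 10 mm of the pocket axis, at most 75 mm above its floor) (all of step 3 and distance of washer1_top from where it was at the start of the episode between 0.000365 and 0.000511 m and distance of washer2_top from where it was at the start of the episode between 0.000365 and 0.000511 m and ((horizontal distance between key_grip and pocket_a below 0.01 m and z of key_grip in the frame of pocket_a below 0.075 m) or (horizontal distance between key_grip and pocket_b below 0.01 m and z of key_grip in the frame of pocket_b below 0.075 m)) and angle between key's own z axis and vertical below 0.15 rad and linear speed of key below 0.02 m/s); the robot touches nothing.
It fails at once if the key bears on the holder and its nuts with more than 60 N (contact force between key and holder above 60 N).
It fails at once if the gripper or arm touches the holder or its nuts (contact force between any of the fingers, the arm and holder above 1 N).
It fails at once if a bystander (nut driver, weights, dish, tweezers, pen, bottle, box) is shoved 15 mm or more out of its place (distance of any of weight_big, weight_small, dish, tweezers, pen, spray, membranes, driver from where it was at the start of the episode above 0.015 m).
It also fails if it takes over 72 s, if anything falls off the work surface, if the arm or the gripper's body presses on something with over 40 N, if the wrist force passes 120 N, or if a joint passes its speed limit or range.

## Working session

There is one attempt and no reset: what is moved stays moved. The work goes in short steps, Python scripts to look and compute and a tool call to move; the robot and the scene stay as the last step left them, time stands still between calls to the robot, and variables do not carry over. Pictures are saved under pics/ and viewed, at most 10 in all, crops included, and the job is handed in when it is done.

Besides the shell and the picture viewer there is one more tool, called after "Call:" as name(argument=value, ...) on one line, values as JSON. servo_tool: Moves the arm, as the interface text tells. Its arguments: {"type":"object","properties":{"commands":{"type":"array"}},"required":["commands"]}

```bash
mkdir -p pics; ls
python3 - <<'E'
from plant import *
import cv2,pickle
for n in("side","top"):
    s=snapshot(n); pickle.dump(s,open(n+'.pkl','wb'))
    cv2.imwrite(f'pics/{n}0.png',cv2.resize(s['img'][:,:,::-1],(800,600),interpolation=cv2.INTER_CUBIC))
    print(n,s['vertical_fov'],s['cx'],s['cy'],s['R'],s['t'])
print(sense(),pinch_z)
E
```

```text
pics
side 57.43915886696357 255.81073270366997 194.51392600322814 [[-0.97290018 -0.23073481 -0.01505581]
 [-0.16741609  0.74783445 -0.64242936]
 [ 0.15949007 -0.62249906 -0.76619699]] [0.53206383 0.18931396 0.96377919]
top 52.53622658157868 259.33214540491576 192.68953408529543 [[-0.01900772 -0.99948227  0.02595964]
 [-0.99503381  0.01637304 -0.09818166]
 [ 0.09770579 -0.02769692 -0.99482986]] [-0.01424568  0.54395338  1.08808414]
{'clock': 0.1, 'joint_positions': array([ 1.58464326e+00,  4.07598025e-02,  8.39224040e-02, -4.16583997e-04,
       -1.61549502e+00, -3.33720350e-01]), 'dq': array([-0.00220632, -0.00171924,  0.00113226,  0.00031142,  0.00082603,
        0.001798  ]), 'joint_torque': array([-6.05130801e-03, -3.69343865e+01,  3.48278940e+01,  6.95169881e+00,
       -4.55858884e-03, -5.26388106e-06]), 'eef_pos': array([0.18849068, 0.56931711, 0.23037898]), 'ee_rot': array([ 9.87238509e-01, -1.59246640e-01, -7.21534825e-05,  7.92459532e-04]), 'force': array([ 0.11738741,  0.70746026, -1.15763895]), 'torque': array([-0.00261314,  0.02988912,  0.02656417]), 'grasp_force': 0.0, 'gripper_width': 0.08552900660526454} 0.0187
```

View pics/side0.png

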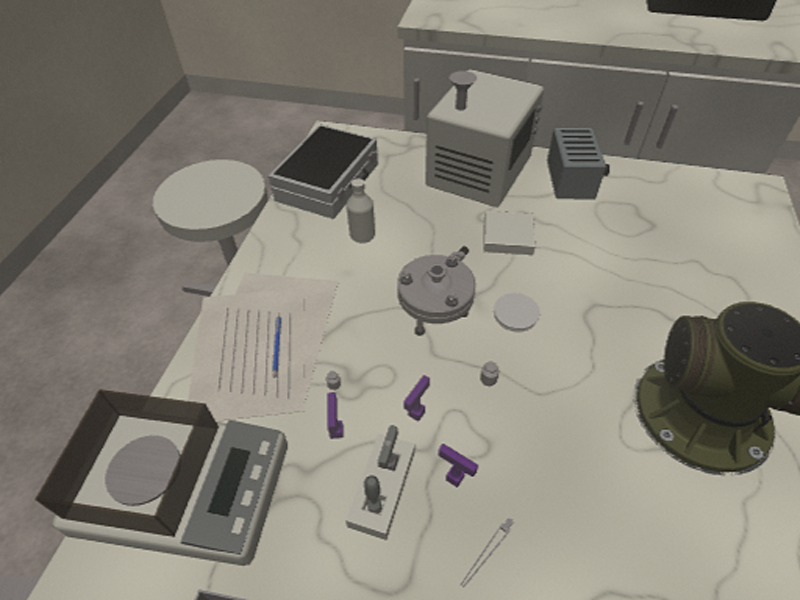

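View pics/top0.png

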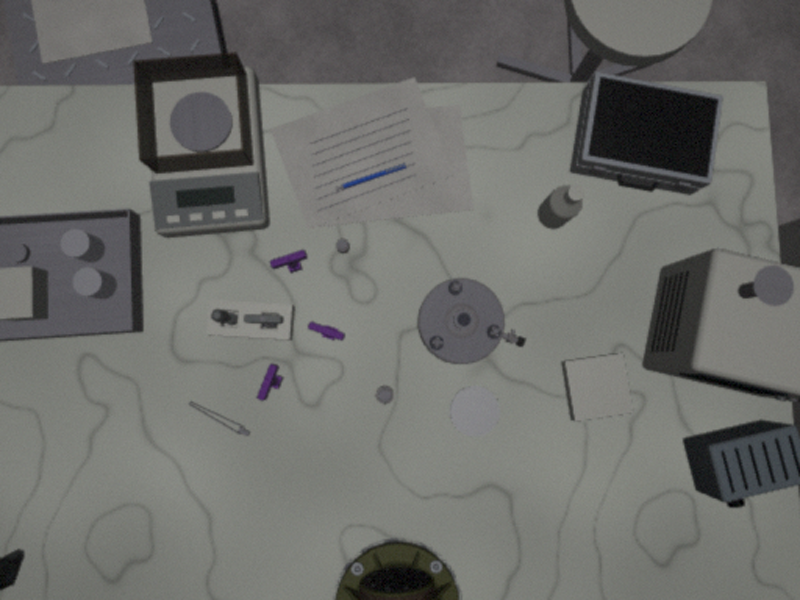

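```bash
cat > h.py <<'E'
import numpy as np,cv2,pickle
from scipy.optimize import least_squares
def load(n): return pickle.load(open(n+'.pkl','rb'))
def proj(s,X):
    c=s['R']@np.asarray(X,float)+s['t']; f=192/np.tan(np.radians(s['vertical_fov'])/2)
    return np.array([s['cx']+f*c[0]/c[2],s['cy']+f*c[1]/c[2]])
def atz(s,u,v,z):
    f=192/np.tan(np.radians(s['vertical_fov'])/2)
    d=s['R'].T@np.array([(u-s['cx'])/f,(v-s['cy'])/f,1]);o=-s['R'].T@s['t']
    return o+d*(z-o[2])/d[2]
def crop(s,u,v,w,h,k): 
    return cv2.resize(s['img'][v:v+h,u:u+w,::-1],None,fx=k,fy=k,interpolation=cv2.INTER_CUBIC)
E
python3 - <<'E'
from h import *
s,t=load('side'),load('top')
a=np.vstack([np.hstack([crop(t,262,172,80,60,5),crop(t,125,172,80,60,5)]),np.hstack([crop(s,243,153,80,60,5),crop(s,210,265,80,60,5)])])
a=cv2.convertScaleAbs(a,alpha=1.5,beta=-20)
cv2.imwrite('pics/c1.png',a)
E
```

```text
(no output)
```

View pics/c1.png

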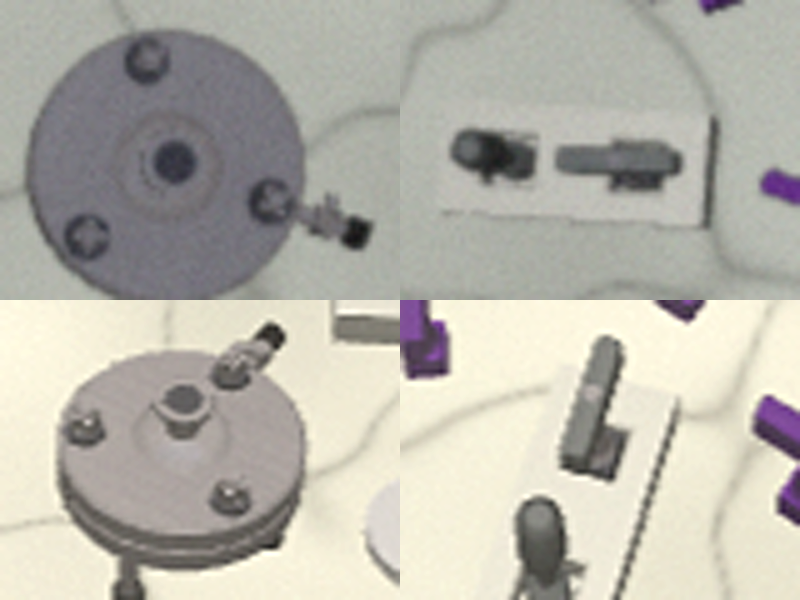

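Run:
```python
from h import *
s,t=load('side'),load('top')
T=lambda x,y,ox,oy:((x+.5)/5-.5+ox,(y+.5)/5-.5+oy)
ht={'n1':T(271,201,262,172),'n2':T(88,238,262,172),'n3':T(147,60,262,172),'p':T(175,162,262,172)}
hs={'n1':T(231,72,243,153),'n2':T(232,192,243,153),'n3':T(86,124,243,153),'p':T(184,98,243,153)}
Z={'n1':.115,'n2':.115,'n3':.115,'p':.125}
for k in Z: print(k,atz(t,*ht[k],Z[k])[:2],atz(s,*hs[k],Z[k]-(0.003 if k!='p' else 0))[:2])
print('lid',atz(t,*T(166,168,262,172),.094))
print('key',atz(t,*T(219,160,125,172),.09),atz(s,*T(195,93,210,265),.09))
for x,y in((156,160),(282,160)): print('kend t',atz(t,*T(x,y,125,172),.09))
for x,y in((43,104),(315,115),(308,227),(41,212)): print('stand',atz(t,*T(x,y,125,172),.03))
print('knob',atz(t,*T(356,232,262,172),.085))
```

```text
n1 [ 0.48190877 -0.16935411] [ 0.48106451 -0.1599317 ]
n2 [ 0.46420561 -0.07226612] [ 0.46418353 -0.06633934]
n3 [ 0.5577911  -0.10585252] [ 0.55670849 -0.09948794]
p [ 0.50270365 -0.11795828] [ 0.50269967 -0.120348  ]
lid [ 0.50163856 -0.11684009  0.094     ]
key [0.51206158 0.22213216 0.09      ] [0.51054963 0.22207094 0.09      ]
kend t [0.51263801 0.25566901 0.09      ]
kend t [0.51148418 0.18853907 0.09      ]
stand [0.55002524 0.33378474 0.03      ]
stand [0.54121565 0.18029591 0.03      ]
stand [0.47767038 0.18429846 0.03      ]
stand [0.48882786 0.33413404 0.03      ]
knob [ 0.46566692 -0.2202644   0.085     ]
```

Run:
```python
from h import *
from plant import *
rows=[]
P={'n1':(.4815,-.169),'n2':(.4637,-.072),'n3':(.5577,-.1055)}
for n in('top','side'):
    s=snapshot(n); im=s['img'].astype(float)
    for _ in range(7): im+=snapshot(n)['img']
    im/=8; s['avg']=im; pickle.dump(s,open(n+'.pkl','wb'))
    r=[]
    for k,p in P.items():
        u,v=np.round(proj(s,(*p,.107))).astype(int); print(n,k,u-8,v-8)
        c=im[v-8:v+9,u-8:u+9,::-1]; c=(c-c.min())/(c.max()-c.min())*255
        r.append(cv2.resize(c.astype(np.uint8),(260,260),interpolation=cv2.INTER_CUBIC))
    rows.append(np.hstack(r))
cv2.imwrite('pics/c2.png',np.vstack(rows))
```

```text
top n1 307 204
top n2 271 211
top n3 283 176
side n1 281 158
side n2 281 183
side n3 252 169
```

View pics/c2.png

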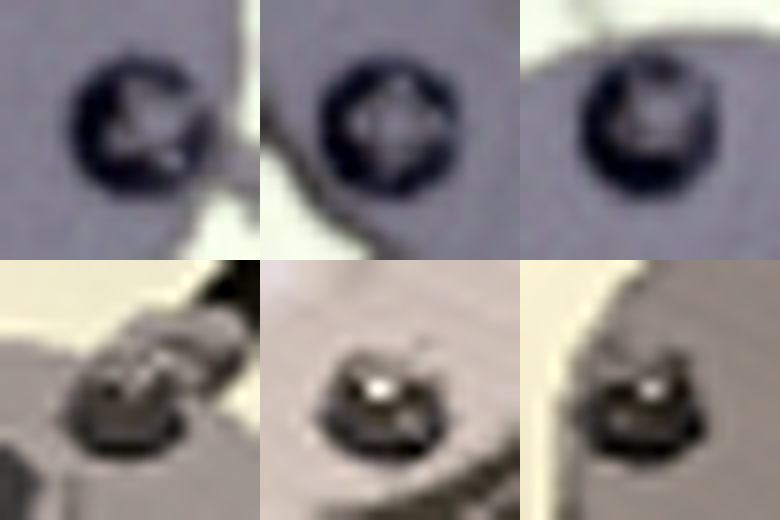

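```bash
cat > fit.py <<'E'
from h import *
from scipy.optimize import minimize
K=16
P={'n1':(.4815,-.169),'n2':(.4637,-.072),'n3':(.5577,-.1055)}
circ=lambda c,r,z:[(c[0]+r*np.cos(a),c[1]+r*np.sin(a),z) for a in np.linspace(0,2*np.pi,32,endpoint=False)]
def masks(s,c,ang,o,N):
    lab=np.zeros((N*K,N*K),np.uint8)
    def poly(pts,v,hull=False):
        q=np.array([proj(s,p) for p in pts]); q=((q-o+.5)*K-.5)
        q=np.round(q*16).astype(np.int32)
        if hull:q=cv2.convexHull(q)
        cv2.fillPoly(lab,[q.reshape(-1,1,2)],v,shift=4)
    poly(circ(c,.0115,.094)+circ(c,.0115,.098),1,True)
    cam=-s['R'].T@s['t']; h=.007
    cs=[(c[0]+h*2**.5*np.cos(ang+np.pi/4+i*np.pi/2),c[1]+h*2**.5*np.sin(ang+np.pi/4+i*np.pi/2)) for i in range(4)]
    for i in range(4):
        n=ang+(i+1)*np.pi/2
        if (cam[0]-c[0])*np.cos(n)+(cam[1]-c[1])*np.sin(n)>h:
            a,b=cs[i],cs[(i+1)%4]; poly([(*a,.098),(*b,.098),(*b,.111),(*a,.111)],2+i)
    poly([(*p,.111) for p in cs],6); poly(circ(c,.0065,.111)+circ(c,.0045,.115),7,True); poly(circ(c,.0045,.115),8)
    return [cv2.GaussianBlur(cv2.resize((lab==v).astype(np.float32),(N,N),interpolation=cv2.INTER_AREA),(0,0),.45) for v in range(9)]
def cost(s,c,ang,N=17):
    u,v=np.round(proj(s,(*c0,.107))).astype(int)
    o=np.array([u-8,v-8]); im=s['avg'].mean(2)[v-8:v+9,u-8:u+9]
    w=cv2.dilate((masks(s,c0,0,o,N)[0]<.95).astype(np.uint8),np.ones((2,2))).ravel()>0
    A=np.array([m.ravel() for m in masks(s,c,ang,o,N)]).T; A=A[w]; b=im.ravel()[w]
    A2=np.vstack([A,.15*(np.eye(9)-1/9)]); x=np.linalg.lstsq(A2,np.r_[b,np.zeros(9)],rcond=None)[0]
    return ((A@x-b)**2).mean()
for k in P:
    c0=P[k]; out=[]
    for n in('top','side'):
        s=load(n); r=[]; c=np.array(c0)
        for a in range(0,90,6):
            m=minimize(lambda p:cost(s,c0+p/1000,np.radians(a)),[0,0],method='Nelder-Mead',options=dict(maxiter=40,initial_simplex=[[0,0],[2,0],[0,2]]))
            r.append((m.fun,a,*(np.array(c0)+m.x/1000).round(4)))
        print(k,n,[int(q[0]*10)/10 for q in r]); print(*[tuple(map(float,q)) for q in sorted(r)[:3]])
E
time python3 fit.py
```

```text
n1 top [26.4, 30.1, 33.0, 33.4, 32.5, 32.5, 32.1, 30.6, 27.6, 22.8, 16.2, 13.0, 12.1, 14.9, 20.0]
(12.101202774429872, 72.0, 0.4824, -0.172) (13.002596869380557, 66.0, 0.4825, -0.172) (14.903204398398117, 78.0, 0.4823, -0.172)
n1 side [195.5, 95.5, 206.9, 186.0, 178.1, 161.6, 153.2, 145.0, 138.8, 135.5, 138.1, 141.7, 153.3, 164.2, 182.0]
(95.5399974106116, 6.0, 0.4828, -0.1733) (135.57729153881792, 54.0, 0.4811, -0.1648) (138.10215755258733, 60.0, 0.4812, -0.1648)
n2 top [37.5, 36.6, 34.6, 31.2, 27.1, 22.7, 19.6, 19.1, 23.3, 28.1, 32.4, 35.4, 36.8, 37.2, 37.3]
(19.113466090649236, 42.0, 0.4655, -0.0729) (19.654366528447664, 36.0, 0.4654, -0.0729) (22.736304568334422, 30.0, 0.4654, -0.0728)
n2 side [141.9, 138.3, 130.0, 123.0, 116.2, 107.6, 101.7, 100.5, 103.0, 112.9, 123.0, 133.8, 142.6, 145.9, 144.9]
(100.58147633480172, 42.0, 0.4655, -0.0745) (101.72062204086228, 36.0, 0.4654, -0.0746) (103.06156315374277, 48.0, 0.4658, -0.0745)
n3 top [15.4, 18.7, 21.2, 22.6, 22.6, 22.9, 22.7, 22.2, 21.4, 19.2, 16.8, 14.7, 13.2, 13.7, 13.5]
(13.294510854911662, 72.0, 0.5593, -0.1075) (13.515143099698172, 84.0, 0.5592, -0.1076) (13.795623893183883, 78.0, 0.5592, -0.1074)
n3 side [64.6, 71.4, 77.8, 82.4, 82.4, 82.8, 85.2, 85.6, 85.4, 82.4, 75.4, 67.7, 62.2, 58.9, 60.6]
(58.911333546334156, 78.0, 0.5598, -0.1087) (60.696774183749504, 84.0, 0.5598, -0.1085) (62.27610105997049, 72.0, 0.5597, -0.1087)
real	0m39.125s
user	0m39.435s
sys	0m0.126s
```

The side view shows the key at about (592,393) in the crop and the holder's three nuts. The top view shows the vent to the right, so nut 1 is at (494,331), nut 2 at (436,343) and nut 3 at (455,287) on the 800 px picture. The nut fit gives angles of about 71°, 40° and 78°.

Call:
servo_tool(commands=[{"tx": 0.322,"ty": -0.348,"tz": -0.07,"wz": -75,"claw": 0},{"tx": 0.322,"ty": -0.348,"tz": -0.07,"wz": -75,"claw": 0},{"tx": 0.322,"ty": -0.348,"tz": -0.07,"wz": -75,"claw": 0},{"tx": 0.322,"ty": -0.348,"tz": -0.07,"wz": -75,"claw": 0},{"tx": 0.322,"ty": -0.348,"tz": -0.07,"wz": -75,"claw": 0},{"tx": 0.322,"ty": -0.348,"tz": -0.07,"wz": -75,"claw": 0},{"tx": 0.322,"ty": -0.348,"tz": -0.07,"wz": -75,"claw": 0},{"tx": 0.322,"ty": -0.348,"tz": -0.07,"wz": -75,"claw": 0},{"tx": 0.322,"ty": -0.348,"tz": -0.07,"wz": -75,"claw": 0},{"tx": 0.322,"ty": -0.348,"tz": -0.07,"wz": -75,"claw": 0},{"tx": 0.322,"ty": -0.348,"tz": -0.07,"wz": -75,"claw": 0},{"tx": 0.322,"ty": -0.348,"tz": -0.07,"wz": -75,"claw": 0},{"tx": 0.322,"ty": -0.348,"tz": -0.07,"wz": -75,"claw": 0}])

```text
schema error: expected keys wx, wy, wz, tx, ty, tz, claw
```

Call:
servo_tool(commands=[{"wx": 0,"wy": 0,"tx": 0.322,"ty": -0.348,"tz": -0.07,"wz": -75,"claw": 0},{"wx": 0,"wy": 0,"tx": 0.322,"ty": -0.348,"tz": -0.07,"wz": -75,"claw": 0},{"wx": 0,"wy": 0,"tx": 0.322,"ty": -0.348,"tz": -0.07,"wz": -75,"claw": 0},{"wx": 0,"wy": 0,"tx": 0.322,"ty": -0.348,"tz": -0.07,"wz": -75,"claw": 0},{"wx": 0,"wy": 0,"tx": 0.322,"ty": -0.348,"tz": -0.07,"wz": -75,"claw": 0},{"wx": 0,"wy": 0,"tx": 0.322,"ty": -0.348,"tz": -0.07,"wz": -75,"claw": 0},{"wx": 0,"wy": 0,"tx": 0.322,"ty": -0.348,"tz": -0.07,"wz": -75,"claw": 0},{"wx": 0,"wy": 0,"tx": 0.322,"ty": -0.348,"tz": -0.07,"wz": -75,"claw": 0},{"wx": 0,"wy": 0,"tx": 0.322,"ty": -0.348,"tz": -0.07,"wz": -75,"claw": 0},{"wx": 0,"wy": 0,"tx": 0.322,"ty": -0.348,"tz": -0.07,"wz": -75,"claw": 0},{"wx": 0,"wy": 0,"tx": 0.322,"ty": -0.348,"tz": -0.07,"wz": -75,"claw": 0},{"wx": 0,"wy": 0,"tx": 0.322,"ty": -0.348,"tz": -0.07,"wz": -75,"claw": 0},{"wx": 0,"wy": 0,"tx": 0.322,"ty": -0.348,"tz": -0.07,"wz": -75,"claw": 0}])

```text
clock: 2.2
eef_pos: [0.5103, 0.2221, 0.1615]
ee_rot: [-0.687, 0.727, 0.0, 0.0]
force: [0.2, 0.7, -1.2]
gripper_width: 0.0853
grasp_force: 0.0
```

Call:
servo_tool(commands=[{"wx": 0,"wy": 0,"wz": 0,"tx": 0,"ty": 0,"tz": -0.04,"claw": 0},{"wx": 0,"wy": 0,"wz": 0,"tx": 0,"ty": 0,"tz": -0.075,"claw": 0},{"wx": 0,"wy": 0,"wz": 0,"tx": 0,"ty": 0,"tz": -0.098,"claw": 0},{"wx": 0,"wy": 0,"wz": 0,"tx": 0,"ty": 0,"tz": -0.098,"claw": 1},{"wx": 0,"wy": 0,"wz": 0,"tx": 0,"ty": 0,"tz": -0.098,"claw": 1},{"wx": 0,"wy": 0,"wz": 0,"tx": 0,"ty": 0,"tz": -0.098,"claw": 1},{"wx": 0,"wy": 0,"wz": 0,"tx": 0,"ty": 0,"tz": -0.098,"claw": 1},{"wx": 0,"wy": 0,"wz": 0,"tx": 0,"ty": 0,"tz": -0.098,"claw": 1},{"wx": 0,"wy": 0,"wz": 0,"tx": 0,"ty": 0,"tz": -0.098,"claw": 1},{"wx": 0,"wy": 0,"wz": 0,"tx": 0,"ty": 0,"tz": -0.098,"claw": 1}])

```text
clock: 3.2
eef_pos: [0.5113, 0.222, 0.0647]
ee_rot: [-0.686, 0.727, -0.0, 0.001]
force: [-0.2, 0.3, 4.4]
gripper_width: 0.0131
grasp_force: 60.3
```

Call:
servo_tool(commands=[{"wx": 0,"wy": 0,"wz": 0,"tx": 0,"ty": 0,"tz": 0.03,"claw": 1},{"wx": 0,"wy": 0,"wz": 0,"tx": 0,"ty": 0,"tz": 0.06,"claw": 1},{"wx": 0,"wy": 0,"wz": 0,"tx": 0,"ty": 0,"tz": 0.1,"claw": 1},{"wx": 0,"wy": 0,"wz": 0,"tx": 0,"ty": 0,"tz": 0.14,"claw": 1},{"wx": 0,"wy": 0,"wz": 0,"tx": 0,"ty": 0,"tz": 0.16,"claw": 1},{"wx": 0,"wy": 0,"wz": 0,"tx": 0,"ty": 0,"tz": 0.16,"claw": 1},{"wx": 0,"wy": 0,"wz": 0,"tx": 0,"ty": 0,"tz": 0.16,"claw": 1}])

```text
clock: 3.9
eef_pos: [0.5102, 0.2217, 0.2222]
ee_rot: [-0.686, 0.727, 0.001, -0.001]
force: [-0.2, -0.2, -2.2]
gripper_width: 0.0128
grasp_force: 59.5
```

```bash
sleep 1
python3 - <<'E'
from h import *
from plant import *
S=sense(); print(S['clock'],S['eef_pos'],S['force'],S['torque'],S['gripper_width'])
e=S['eef_pos']
rs=[]
for n in('side','top'):
    s=snapshot(n); pickle.dump(s,open(n+'k.pkl','wb'))
    u,v=proj(s,e-[0,0,.0567]).round().astype(int); print(n,u,v,proj(s,e-[0,0,.0567]))
    rs.append(cv2.resize(s['img'][v-40:v+30,u-25:u+25,::-1],(400,560),interpolation=cv2.INTER_CUBIC))
cv2.imwrite('pics/k1.png',np.hstack(rs))
E
```

```text
3.9 [0.51020323 0.22165521 0.22221849] [-0.21325063 -0.2203729  -2.20629986] [ 0.01489426 -0.05413586  0.0023684 ] 0.012786873399983356
side 248 268 [247.75106386 267.85384045]
top 162 202 [162.31498701 202.20761807]
```

View pics/k1.png

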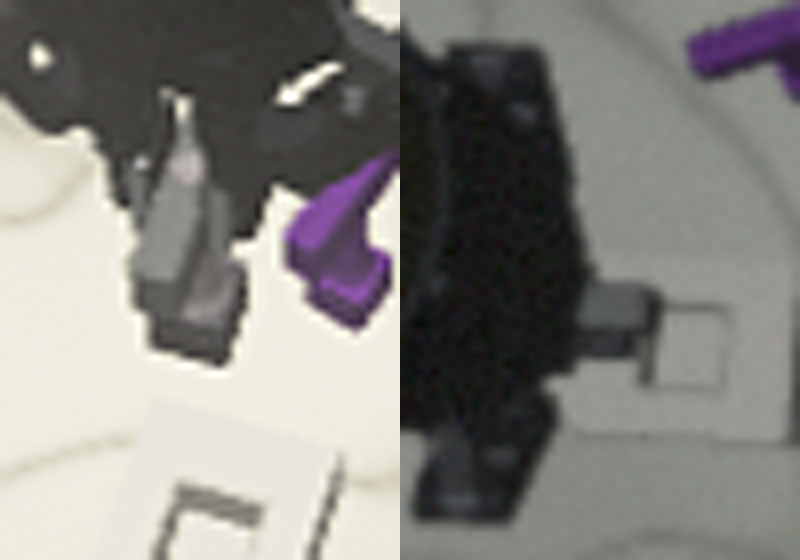

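The picture shows the socket mouth at about (196,323) in the crop, within 1 mm of the predicted (200,320). The grasp is centred and upright.

Call:
servo_tool(commands=[{"wx": 0,"wy": 0,"wz": 74,"tx": -0.028,"ty": -0.394,"tz": 0,"claw": 1},{"wx": 0,"wy": 0,"wz": 74,"tx": -0.028,"ty": -0.394,"tz": 0,"claw": 1},{"wx": 0,"wy": 0,"wz": 74,"tx": -0.028,"ty": -0.394,"tz": 0,"claw": 1},{"wx": 0,"wy": 0,"wz": 74,"tx": -0.028,"ty": -0.394,"tz": 0,"claw": 1},{"wx": 0,"wy": 0,"wz": 74,"tx": -0.028,"ty": -0.394,"tz": 0,"claw": 1},{"wx": 0,"wy": 0,"wz": 74,"tx": -0.028,"ty": -0.394,"tz": 0,"claw": 1},{"wx": 0,"wy": 0,"wz": 74,"tx": -0.028,"ty": -0.394,"tz": 0,"claw": 1},{"wx": 0,"wy": 0,"wz": 74,"tx": -0.028,"ty": -0.394,"tz": 0,"claw": 1},{"wx": 0,"wy": 0,"wz": 74,"tx": -0.028,"ty": -0.394,"tz": 0,"claw": 1},{"wx": 0,"wy": 0,"wz": 74,"tx": -0.028,"ty": -0.394,"tz": 0,"claw": 1},{"wx": 0,"wy": 0,"wz": 74,"tx": -0.028,"ty": -0.394,"tz": 0,"claw": 1},{"wx": 0,"wy": 0,"wz": 74,"tx": -0.028,"ty": -0.394,"tz": -0.02,"claw": 1},{"wx": 0,"wy": 0,"wz": 74,"tx": -0.028,"ty": -0.394,"tz": -0.035,"claw": 1},{"wx": 0,"wy": 0,"wz": 74,"tx": -0.028,"ty": -0.394,"tz": -0.035,"claw": 1},{"wx": 0,"wy": 0,"wz": 74,"tx": -0.028,"ty": -0.394,"tz": -0.035,"claw": 1}])

```text
clock: 5.5
eef_pos: [0.4824, -0.1722, 0.188]
ee_rot: [0.986, -0.168, -0.001, 0.0]
force: [0.1, -0.3, -0.8]
gripper_width: 0.0129
grasp_force: 59.5
```

Call:
servo_tool(commands=[{"wx": 0,"wy": 0,"wz": 0,"tx": 0,"ty": 0,"tz": -0.008,"claw": 1},{"wx": 0,"wy": 0,"wz": 0,"tx": 0,"ty": 0,"tz": -0.014,"claw": 1},{"wx": 0,"wy": 0,"wz": 0,"tx": 0,"ty": 0,"tz": -0.017,"claw": 1},{"wx": 0,"wy": 0,"wz": 0,"tx": 0,"ty": 0,"tz": -0.019,"claw": 1},{"wx": 0,"wy": 0,"wz": 0,"tx": 0,"ty": 0,"tz": -0.021,"claw": 1},{"wx": 0,"wy": 0,"wz": 0,"tx": 0,"ty": 0,"tz": -0.021,"claw": 1},{"wx": 0,"wy": 0,"wz": 0,"tx": 0,"ty": 0,"tz": -0.021,"claw": 1}])

```text
clock: 6.2
eef_pos: [0.4827, -0.1725, 0.1676]
ee_rot: [0.986, -0.168, 0.0, 0.0]
force: [-0.6, -0.5, -0.7]
gripper_width: 0.0128
grasp_force: 59.8
```

```bash
cat > st.py <<'E'
from plant import *
import numpy as np
S=sense(); q=S['ee_rot']; print(S['clock'],S['eef_pos'].round(4),'F',S['force'].round(2),'T',S['torque'].round(3),'psi',round(float(np.degrees(2*np.arctan2(q[1],q[0])))%360,2),'q6',S['joint_positions'][5].round(3))
E
python3 st.py
python3 - <<'E'
from h import *
from plant import *
rs=[]
for n in('side','top'):
    s=snapshot(n)
    u,v=proj(s,(.4826,-.1727,.115)).round().astype(int); print(u,v)
    rs.append(cv2.resize(s['img'][v-35:v+25,u-30:u+30,::-1],(400,400),interpolation=cv2.INTER_CUBIC))
cv2.imwrite('pics/k2.png',np.hstack(rs))
E
```

```text
6.2 [ 0.4827 -0.1725  0.1676] F [-0.62 -0.46 -0.67] T [ 0.027  0.185 -0.015] psi 340.67 q6 1.183
289 163
317 212
```

View pics/k2.png

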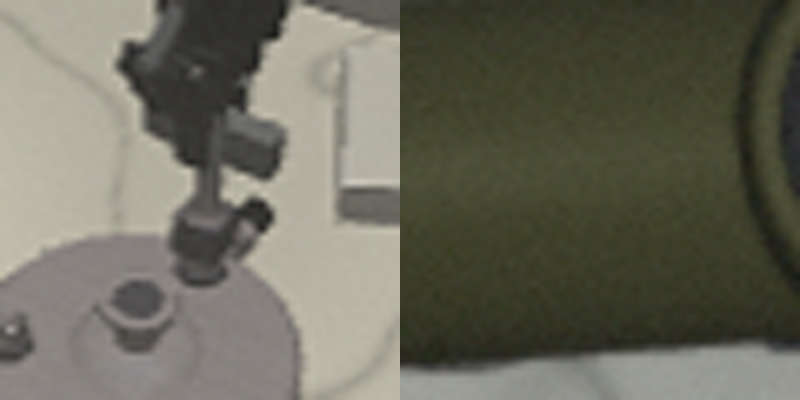

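Call:
servo_tool(commands=[{"wx": 0,"wy": 0,"wz": 0,"tx": 0,"ty": 0,"tz": -0.001,"claw": 1},{"wx": 0,"wy": 0,"wz": 0,"tx": 0,"ty": 0,"tz": -0.002,"claw": 1},{"wx": 0,"wy": 0,"wz": 0,"tx": 0,"ty": 0,"tz": -0.003,"claw": 1},{"wx": 0,"wy": 0,"wz": 0,"tx": 0,"ty": 0,"tz": -0.004,"claw": 1},{"wx": 0,"wy": 0,"wz": 0,"tx": 0,"ty": 0,"tz": -0.004,"claw": 1}])

```text
clock: 6.8
eef_pos: [0.4827, -0.1727, 0.1633]
ee_rot: [0.986, -0.168, 0.0, 0.0]
force: [1.8, -1.9, 0.3]
gripper_width: 0.0126
grasp_force: 59.6
```

```bash
python3 st.py
```

```text
6.8 [ 0.4827 -0.1727  0.1633] F [ 1.81 -1.87  0.33] T [-1.049 -0.408  0.01 ] psi 340.67 q6 1.183
```

Call:
servo_tool(commands=[{"wx": 0,"wy": 0,"wz": 0,"tx": 0.0005,"ty": -0.0005,"tz": -0.0015,"claw": 1},{"wx": 0,"wy": 0,"wz": 0,"tx": 0.0005,"ty": -0.0005,"tz": -0.003,"claw": 1},{"wx": 0,"wy": 0,"wz": 0,"tx": 0.0005,"ty": -0.0005,"tz": -0.0045,"claw": 1},{"wx": 0,"wy": 0,"wz": -3,"tx": 0.0005,"ty": -0.0005,"tz": -0.0045,"claw": 1},{"wx": 0,"wy": 0,"wz": -7,"tx": 0.0005,"ty": -0.0005,"tz": -0.0045,"claw": 1},{"wx": 0,"wy": 0,"wz": -12,"tx": 0.0005,"ty": -0.0005,"tz": -0.0045,"claw": 1},{"wx": 0,"wy": 0,"wz": -12,"tx": 0.0005,"ty": -0.0005,"tz": -0.0045,"claw": 1},{"wx": 0,"wy": 0,"wz": -12,"tx": 0.0005,"ty": -0.0005,"tz": -0.0045,"claw": 1}])

```text
clock: 7.6
eef_pos: [0.4828, -0.1729, 0.1582]
ee_rot: [0.963, -0.269, -0.0, 0.0]
force: [0.3, -1.2, -2.4]
gripper_width: 0.0129
grasp_force: 59.4
```

```bash
python3 st.py
```

```text
7.6 [ 0.4828 -0.1729  0.1582] F [ 0.35 -1.18 -2.39] T [-0.821 -0.045 -0.007] psi 328.81 q6 0.977
```

Call:
servo_tool(commands=[{"wx": 0,"wy": 0,"wz": -6,"tx": 0,"ty": 0,"tz": 0,"claw": 1},{"wx": 0,"wy": 0,"wz": -12,"tx": 0,"ty": 0,"tz": 0,"claw": 1},{"wx": 0,"wy": 0,"wz": -12,"tx": 0,"ty": 0,"tz": 0,"claw": 1},{"wx": 0,"wy": 0,"wz": -12,"tx": 0,"ty": 0,"tz": 0,"claw": 1}])

```text
clock: 8.0
eef_pos: [0.4829, -0.1729, 0.1584]
ee_rot: [0.93, -0.367, -0.0, 0.0]
force: [0.6, -2.4, -2.8]
gripper_width: 0.0131
grasp_force: 59.3
```

```bash
python3 st.py
```

```text
8.0 [ 0.4829 -0.1729  0.1584] F [ 0.61 -2.37 -2.82] T [-0.863  0.058  0.016] psi 316.89 q6 0.769
```

Call:
servo_tool(commands=[{"wx": 0,"wy": 0,"wz": -6,"tx": 0,"ty": 0,"tz": 0,"claw": 1},{"wx": 0,"wy": 0,"wz": -12,"tx": 0,"ty": 0,"tz": 0,"claw": 1},{"wx": 0,"wy": 0,"wz": -12,"tx": 0,"ty": 0,"tz": 0,"claw": 1},{"wx": 0,"wy": 0,"wz": -12,"tx": 0,"ty": 0,"tz": 0,"claw": 1}])

```text
clock: 8.4
eef_pos: [0.4829, -0.1729, 0.1586]
ee_rot: [0.887, -0.462, -0.0, 0.0]
force: [-0.8, -1.7, -2.9]
gripper_width: 0.0128
grasp_force: 59.2
```

```bash
python3 st.py
```

```text
8.4 [ 0.4829 -0.1729  0.1586] F [-0.8  -1.69 -2.89] T [-0.81   0.194 -0.043] psi 304.93 q6 0.56
```

Call:
servo_tool(commands=[{"wx": 0,"wy": 0,"wz": -6,"tx": 0,"ty": 0,"tz": 0,"claw": 1},{"wx": 0,"wy": 0,"wz": -12,"tx": 0,"ty": 0,"tz": 0,"claw": 1},{"wx": 0,"wy": 0,"wz": -12,"tx": 0,"ty": 0,"tz": 0,"claw": 1},{"wx": 0,"wy": 0,"wz": -12,"tx": 0,"ty": 0,"tz": 0,"claw": 1}])

```text
clock: 8.8
eef_pos: [0.4829, -0.173, 0.1586]
ee_rot: [0.834, -0.552, -0.0, 0.0]
force: [-0.3, -2.5, -2.7]
gripper_width: 0.013
grasp_force: 59.2
```

```bash
python3 st.py
```

```text
8.8 [ 0.4829 -0.173   0.1586] F [-0.29 -2.52 -2.7 ] T [-1.108  0.333 -0.029] psi 292.93 q6 0.351
```

Call:
servo_tool(commands=[{"wx": 0,"wy": 0,"wz": -6,"tx": 0,"ty": 0,"tz": 0,"claw": 1},{"wx": 0,"wy": 0,"wz": -12,"tx": 0,"ty": 0,"tz": 0,"claw": 1},{"wx": 0,"wy": 0,"wz": -12,"tx": 0,"ty": 0,"tz": 0,"claw": 1},{"wx": 0,"wy": 0,"wz": -12,"tx": 0,"ty": 0,"tz": 0,"claw": 1}])

```text
clock: 9.2
eef_pos: [0.4829, -0.173, 0.1587]
ee_rot: [0.771, -0.637, -0.0, 0.0]
force: [-0.8, -3.5, -2.9]
gripper_width: 0.013
grasp_force: 59.2
```

```bash
python3 st.py
```

```text
9.2 [ 0.4829 -0.173   0.1587] F [-0.82 -3.46 -2.95] T [-1.173  0.572 -0.005] psi 280.94 q6 0.142
```

Call:
servo_tool(commands=[{"wx": 0,"wy": 0,"wz": -6,"tx": 0,"ty": 0,"tz": 0,"claw": 1},{"wx": 0,"wy": 0,"wz": -10,"tx": 0,"ty": 0,"tz": 0,"claw": 1},{"wx": 0,"wy": 0,"wz": -10,"tx": 0,"ty": 0,"tz": 0,"claw": 1},{"wx": 0,"wy": 0,"wz": -10,"tx": 0,"ty": 0,"tz": 0,"claw": 1}])

```text
clock: 9.6
eef_pos: [0.4824, -0.1736, 0.1588]
ee_rot: [0.713, -0.702, -0.0, 0.001]
force: [-2.5, -4.5, -2.5]
gripper_width: 0.0129
grasp_force: 59.3
```

```bash
python3 st.py
```

```text
9.6 [ 0.4824 -0.1736  0.1588] F [-2.47 -4.5  -2.53] T [-1.901  1.196  0.047] psi 270.88 q6 -0.033
```

Call:
servo_tool(commands=[{"wx": 0,"wy": 0,"wz": -5,"tx": 0,"ty": 0,"tz": 0,"claw": 1},{"wx": 0,"wy": 0,"wz": -5,"tx": 0,"ty": 0,"tz": 0,"claw": 1},{"wx": 0,"wy": 0,"wz": -5,"tx": 0,"ty": 0,"tz": 0,"claw": 1}])

```text
clock: 9.9
eef_pos: [0.4823, -0.1736, 0.1588]
ee_rot: [-0.681, 0.732, 0.0, -0.001]
force: [-3.5, -3.4, -2.3]
gripper_width: 0.0128
grasp_force: 59.4
```

```bash
python3 st.py
```

```text
9.9 [ 0.4823 -0.1736  0.1588] F [-3.48 -3.4  -2.3 ] T [-1.838  1.264  0.25 ] psi 265.9 q6 -0.121
```

Call:
servo_tool(commands=[{"wx": 0,"wy": 0,"wz": -6,"tx": 0,"ty": 0,"tz": 0,"claw": 1},{"wx": 0,"wy": 0,"wz": -12,"tx": 0,"ty": 0,"tz": 0,"claw": 1},{"wx": 0,"wy": 0,"wz": -18,"tx": 0,"ty": 0,"tz": 0,"claw": 1},{"wx": 0,"wy": 0,"wz": -24,"tx": 0,"ty": 0,"tz": 0,"claw": 1},{"wx": 0,"wy": 0,"wz": -30,"tx": 0,"ty": 0,"tz": 0,"claw": 1},{"wx": 0,"wy": 0,"wz": -36,"tx": 0,"ty": 0,"tz": 0,"claw": 1},{"wx": 0,"wy": 0,"wz": -42,"tx": 0,"ty": 0,"tz": 0,"claw": 1},{"wx": 0,"wy": 0,"wz": -48,"tx": 0,"ty": 0,"tz": 0,"claw": 1},{"wx": 0,"wy": 0,"wz": -54,"tx": 0,"ty": 0,"tz": 0,"claw": 1},{"wx": 0,"wy": 0,"wz": -60,"tx": 0,"ty": 0,"tz": 0,"claw": 1},{"wx": 0,"wy": 0,"wz": -66,"tx": 0,"ty": 0,"tz": 0,"claw": 1},{"wx": 0,"wy": 0,"wz": -72,"tx": 0,"ty": 0,"tz": 0,"claw": 1},{"wx": 0,"wy": 0,"wz": -78,"tx": 0,"ty": 0,"tz": 0,"claw": 1},{"wx": 0,"wy": 0,"wz": -84,"tx": 0,"ty": 0,"tz": 0,"claw": 1},{"wx": 0,"wy": 0,"wz": -84,"tx": 0,"ty": 0,"tz": 0,"claw": 1},{"wx": 0,"wy": 0,"wz": -84,"tx": 0,"ty": 0,"tz": 0,"claw": 1}])

```text
clock: 11.5
eef_pos: [0.4819, -0.1728, 0.1588]
ee_rot: [-0.017, 1.0, 0.0, -0.001]
force: [-5.4, -0.6, 0.8]
gripper_width: 0.013
grasp_force: 59.7
```

```bash
python3 st.py
```

```text
11.5 [ 0.4819 -0.1728  0.1588] F [-5.36 -0.63  0.76] T [-0.397  2.315  0.145] psi 181.92 q6 -1.587
```

Call:
servo_tool(commands=[{"wx": 0,"wy": 0,"wz": 7,"tx": 0,"ty": 0,"tz": 0,"claw": 1},{"wx": 0,"wy": 0,"wz": 7,"tx": 0,"ty": 0,"tz": 0.004,"claw": 1},{"wx": 0,"wy": 0,"wz": 7,"tx": 0,"ty": 0,"tz": 0.015,"claw": 1},{"wx": 0,"wy": 0,"wz": 7,"tx": 0,"ty": 0,"tz": 0.04,"claw": 1},{"wx": 0,"wy": 0,"wz": 15,"tx": -0.002,"ty": 0.01,"tz": 0.04,"claw": 1},{"wx": 0,"wy": 0,"wz": 23,"tx": -0.004,"ty": 0.02,"tz": 0.04,"claw": 1},{"wx": 0,"wy": 0,"wz": 31,"tx": -0.006,"ty": 0.035,"tz": 0.04,"claw": 1},{"wx": 0,"wy": 0,"wz": 39,"tx": -0.008,"ty": 0.05,"tz": 0.04,"claw": 1},{"wx": 0,"wy": 0,"wz": 47,"tx": -0.01,"ty": 0.06,"tz": 0.04,"claw": 1},{"wx": 0,"wy": 0,"wz": 55,"tx": -0.012,"ty": 0.07,"tz": 0.04,"claw": 1},{"wx": 0,"wy": 0,"wz": 63,"tx": -0.014,"ty": 0.08,"tz": 0.04,"claw": 1},{"wx": 0,"wy": 0,"wz": 71,"tx": -0.0174,"ty": 0.0993,"tz": 0.04,"claw": 1},{"wx": 0,"wy": 0,"wz": 79,"tx": -0.0174,"ty": 0.0993,"tz": 0.04,"claw": 1},{"wx": 0,"wy": 0,"wz": 87,"tx": -0.0174,"ty": 0.0993,"tz": 0.04,"claw": 1},{"wx": 0,"wy": 0,"wz": 95,"tx": -0.0174,"ty": 0.0993,"tz": 0.04,"claw": 1},{"wx": 0,"wy": 0,"wz": 103,"tx": -0.0174,"ty": 0.0993,"tz": 0.04,"claw": 1},{"wx": 0,"wy": 0,"wz": 111,"tx": -0.0174,"ty": 0.0993,"tz": 0.035,"claw": 1},{"wx": 0,"wy": 0,"wz": 119,"tx": -0.0174,"ty": 0.0993,"tz": 0.03,"claw": 1},{"wx": 0,"wy": 0,"wz": 127,"tx": -0.0174,"ty": 0.0993,"tz": 0.03,"claw": 1},{"wx": 0,"wy": 0,"wz": 128,"tx": -0.0174,"ty": 0.0993,"tz": 0.03,"claw": 1}])

```text
clock: 13.5
eef_pos: [0.4667, -0.0733, 0.1904]
ee_rot: [0.905, -0.425, 0.001, -0.001]
force: [-1.1, 0.7, -1.0]
gripper_width: 0.0133
grasp_force: 59.5
```

```bash
python3 st.py
python3 - <<'E'
from h import *
from plant import *
for n in('side','top'):
    s=snapshot(n); im=s['img'].astype(float)
    for _ in range(5): im+=snapshot(n)['img']
    s['avg']=im/6; pickle.dump(s,open(n+'2.pkl','wb'))
s=load('side2'); u,v=proj(s,(.466,-.074,.13)).round().astype(int)
a=crop(s,u-35,v-35,70,60,8); a[5:7]=a[5:7]
cv2.imwrite('pics/k3.png',a); print(proj(s,(.4655,-.0737,.115)),u-35,v-35)
E
```

```text
13.5 [ 0.4667 -0.0733  0.1904] F [-1.07  0.7  -0.99] T [-0.072 -0.019  0.024] psi 309.75 q6 0.42
[289.04794209 188.31602773] 254 150
```

View pics/k3.png

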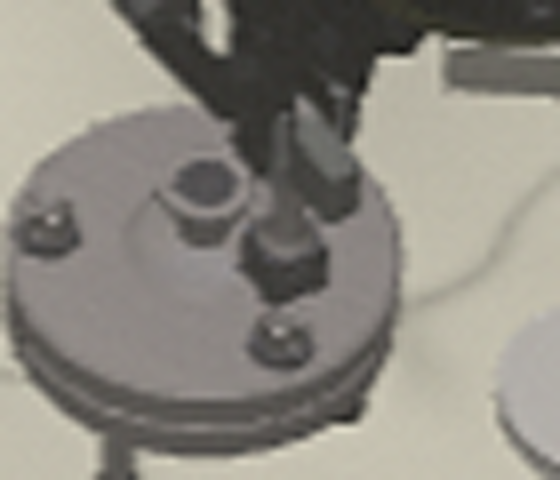

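The picture shows the socket just above nut 2, with its mouth at about (286,275) in the crop and the nut at (280,335) below it. The alignment is good.

Call:
servo_tool(commands=[{"wx": 0,"wy": 0,"wz": 0,"tx": -0.001,"ty": -0.0003,"tz": -0.01,"claw": 1},{"wx": 0,"wy": 0,"wz": 0,"tx": -0.001,"ty": -0.0003,"tz": -0.017,"claw": 1},{"wx": 0,"wy": 0,"wz": 0,"tx": -0.001,"ty": -0.0003,"tz": -0.02,"claw": 1},{"wx": 0,"wy": 0,"wz": 0,"tx": -0.001,"ty": -0.0003,"tz": -0.022,"claw": 1},{"wx": 0,"wy": 0,"wz": 0,"tx": -0.001,"ty": -0.0003,"tz": -0.024,"claw": 1},{"wx": 0,"wy": 0,"wz": 0,"tx": -0.001,"ty": -0.0003,"tz": -0.025,"claw": 1},{"wx": 0,"wy": 0,"wz": 0,"tx": -0.001,"ty": -0.0003,"tz": -0.025,"claw": 1}])

```text
clock: 14.8
eef_pos: [0.465, -0.0741, 0.1638]
ee_rot: [0.905, -0.425, 0.0, 0.0]
force: [1.6, -1.7, -0.1]
gripper_width: 0.0131
grasp_force: 59.6
```

```bash
python3 st.py
```

```text
14.8 [ 0.465  -0.0741  0.1638] F [ 1.64 -1.65 -0.14] T [-0.543 -0.652  0.035] psi 309.67 q6 0.419
```

Call:
servo_tool(commands=[{"wx": 0,"wy": 0,"wz": 0,"tx": 0.0005,"ty": 0,"tz": -0.0015,"claw": 1},{"wx": 0,"wy": 0,"wz": 0,"tx": 0.0005,"ty": 0,"tz": -0.003,"claw": 1},{"wx": 0,"wy": 0,"wz": 0,"tx": 0.0005,"ty": 0,"tz": -0.005,"claw": 1},{"wx": 0,"wy": 0,"wz": -6,"tx": 0.0005,"ty": 0,"tz": -0.005,"claw": 1},{"wx": 0,"wy": 0,"wz": -12,"tx": 0.0005,"ty": 0,"tz": -0.005,"claw": 1},{"wx": 0,"wy": 0,"wz": -12,"tx": 0.0005,"ty": 0,"tz": -0.005,"claw": 1},{"wx": 0,"wy": 0,"wz": -12,"tx": 0.0005,"ty": 0,"tz": -0.005,"claw": 1}])

```text
clock: 15.5
eef_pos: [0.4651, -0.074, 0.1584]
ee_rot: [0.856, -0.516, -0.0, 0.0]
force: [2.1, -2.6, -1.4]
gripper_width: 0.0127
grasp_force: 59.4
```

```bash
python3 st.py
```

```text
15.5 [ 0.4651 -0.074   0.1584] F [ 2.11 -2.61 -1.39] T [-0.972 -0.777  0.038] psi 297.83 q6 0.213
```

Call:
servo_tool(commands=[{"wx": 0,"wy": 0,"wz": -5,"tx": 0,"ty": 0,"tz": 0,"claw": 1},{"wx": 0,"wy": 0,"wz": -10,"tx": 0,"ty": 0,"tz": 0,"claw": 1},{"wx": 0,"wy": 0,"wz": -10,"tx": 0,"ty": 0,"tz": 0,"claw": 1},{"wx": 0,"wy": 0,"wz": -10,"tx": 0,"ty": 0,"tz": 0,"claw": 1}])

```text
clock: 15.9
eef_pos: [0.465, -0.074, 0.1584]
ee_rot: [0.808, -0.589, -0.0, 0.0]
force: [1.2, -3.6, -2.8]
gripper_width: 0.0128
grasp_force: 59.3
```

```bash
python3 st.py
```

```text
15.9 [ 0.465  -0.074   0.1584] F [ 1.22 -3.57 -2.77] T [-1.162 -0.762 -0.04 ] psi 287.87 q6 0.039
```

Call:
servo_tool(commands=[{"wx": 0,"wy": 0,"wz": -5,"tx": 0,"ty": 0,"tz": 0,"claw": 1},{"wx": 0,"wy": 0,"wz": -10,"tx": 0,"ty": 0,"tz": 0,"claw": 1},{"wx": 0,"wy": 0,"wz": -10,"tx": 0,"ty": 0,"tz": 0,"claw": 1},{"wx": 0,"wy": 0,"wz": -10,"tx": 0,"ty": 0,"tz": 0,"claw": 1}])

```text
clock: 16.3
eef_pos: [0.4649, -0.0741, 0.1585]
ee_rot: [0.754, -0.657, -0.0, 0.0]
force: [1.8, -2.8, -2.8]
gripper_width: 0.0126
grasp_force: 59.2
```

```bash
python3 st.py
```

```text
16.3 [ 0.4649 -0.0741  0.1585] F [ 1.81 -2.76 -2.77] T [-1.34  -0.469 -0.066] psi 277.88 q6 -0.135
```

Call:
servo_tool(commands=[{"wx": 0,"wy": 0,"wz": -5,"tx": 0,"ty": 0,"tz": 0,"claw": 1},{"wx": 0,"wy": 0,"wz": -10,"tx": 0,"ty": 0,"tz": 0,"claw": 1},{"wx": 0,"wy": 0,"wz": -10,"tx": 0,"ty": 0,"tz": 0,"claw": 1},{"wx": 0,"wy": 0,"wz": -10,"tx": 0,"ty": 0,"tz": 0,"claw": 1}])

```text
clock: 16.7
eef_pos: [0.4649, -0.0741, 0.1586]
ee_rot: [-0.694, 0.72, 0.0, -0.0]
force: [0.5, -3.6, -2.5]
gripper_width: 0.013
grasp_force: 59.3
```

```bash
python3 st.py
```

```text
16.7 [ 0.4649 -0.0741  0.1586] F [ 0.53 -3.62 -2.46] T [-1.461 -0.174 -0.029] psi 267.89 q6 -0.309
```

Call:
servo_tool(commands=[{"wx": 0,"wy": 0,"wz": -5,"tx": 0,"ty": 0,"tz": 0,"claw": 1},{"wx": 0,"wy": 0,"wz": -10,"tx": 0,"ty": 0,"tz": 0,"claw": 1},{"wx": 0,"wy": 0,"wz": -10,"tx": 0,"ty": 0,"tz": 0,"claw": 1},{"wx": 0,"wy": 0,"wz": -10,"tx": 0,"ty": 0,"tz": 0,"claw": 1}])

```text
clock: 17.1
eef_pos: [0.465, -0.0741, 0.1587]
ee_rot: [-0.629, 0.778, 0.0, -0.0]
force: [0.5, -4.9, -2.9]
gripper_width: 0.0131
grasp_force: 59.3
```

```bash
python3 st.py
```

```text
17.1 [ 0.465  -0.0741  0.1587] F [ 0.5  -4.94 -2.86] T [-1.751 -0.009  0.052] psi 257.9 q6 -0.484
```

Call:
servo_tool(commands=[{"wx": 0,"wy": 0,"wz": -4,"tx": 0,"ty": 0,"tz": 0,"claw": 1},{"wx": 0,"wy": 0,"wz": -8,"tx": 0,"ty": 0,"tz": 0,"claw": 1},{"wx": 0,"wy": 0,"wz": -8,"tx": 0,"ty": 0,"tz": 0,"claw": 1},{"wx": 0,"wy": 0,"wz": -8,"tx": 0,"ty": 0,"tz": 0,"claw": 1}])

```text
clock: 17.5
eef_pos: [0.4646, -0.0744, 0.1588]
ee_rot: [-0.573, 0.82, 0.0, -0.001]
force: [-1.4, -5.1, -1.8]
gripper_width: 0.013
grasp_force: 59.4
```

```bash
python3 st.py
```

```text
17.5 [ 0.4646 -0.0744  0.1588] F [-1.4  -5.09 -1.84] T [-1.982  0.689  0.113] psi 249.86 q6 -0.624
```

Call:
servo_tool(commands=[{"wx": 0,"wy": 0,"wz": -4,"tx": 0,"ty": 0,"tz": 0,"claw": 1},{"wx": 0,"wy": 0,"wz": -4,"tx": 0,"ty": 0,"tz": 0,"claw": 1},{"wx": 0,"wy": 0,"wz": -4,"tx": 0,"ty": 0,"tz": 0,"claw": 1}])

```text
clock: 17.8
eef_pos: [0.4645, -0.0744, 0.1588]
ee_rot: [-0.544, 0.839, 0.0, -0.001]
force: [-1.7, -5.6, -1.7]
gripper_width: 0.0129
grasp_force: 59.5
```

```bash
python3 st.py
```

```text
17.8 [ 0.4645 -0.0744  0.1588] F [-1.73 -5.6  -1.68] T [-1.949  0.695  0.224] psi 245.87 q6 -0.694
```

Call:
servo_tool(commands=[{"wx": 0,"wy": 0,"wz": -6,"tx": 0,"ty": 0,"tz": 0,"claw": 1},{"wx": 0,"wy": 0,"wz": -12,"tx": 0,"ty": 0,"tz": 0,"claw": 1},{"wx": 0,"wy": 0,"wz": -18,"tx": 0,"ty": 0,"tz": 0,"claw": 1},{"wx": 0,"wy": 0,"wz": -24,"tx": 0,"ty": 0,"tz": 0,"claw": 1},{"wx": 0,"wy": 0,"wz": -30,"tx": 0,"ty": 0,"tz": 0,"claw": 1},{"wx": 0,"wy": 0,"wz": -36,"tx": 0,"ty": 0,"tz": 0,"claw": 1},{"wx": 0,"wy": 0,"wz": -42,"tx": 0,"ty": 0,"tz": 0,"claw": 1},{"wx": 0,"wy": 0,"wz": -48,"tx": 0,"ty": 0,"tz": 0,"claw": 1},{"wx": 0,"wy": 0,"wz": -54,"tx": 0,"ty": 0,"tz": 0,"claw": 1},{"wx": 0,"wy": 0,"wz": -60,"tx": 0,"ty": 0,"tz": 0,"claw": 1},{"wx": 0,"wy": 0,"wz": -66,"tx": 0,"ty": 0,"tz": 0,"claw": 1},{"wx": 0,"wy": 0,"wz": -72,"tx": 0,"ty": 0,"tz": 0,"claw": 1},{"wx": 0,"wy": 0,"wz": -78,"tx": 0,"ty": 0,"tz": 0,"claw": 1},{"wx": 0,"wy": 0,"wz": -83,"tx": 0,"ty": 0,"tz": 0,"claw": 1},{"wx": 0,"wy": 0,"wz": -83,"tx": 0,"ty": 0,"tz": 0,"claw": 1},{"wx": 0,"wy": 0,"wz": -83,"tx": 0,"ty": 0,"tz": 0,"claw": 1}])

```text
clock: 19.4
eef_pos: [0.4646, -0.0736, 0.1587]
ee_rot: [0.148, 0.989, 0.0, -0.001]
force: [-5.1, -0.6, 0.5]
gripper_width: 0.0136
grasp_force: 59.8
```

```bash
python3 st.py
```

```text
19.4 [ 0.4646 -0.0736  0.1587] F [-5.11 -0.57  0.54] T [-0.009  2.011  0.171] psi 162.93 q6 -2.142
```

Call:
servo_tool(commands=[{"wx": 0,"wy": 0,"wz": 7,"tx": 0,"ty": 0,"tz": 0,"claw": 1},{"wx": 0,"wy": 0,"wz": 7,"tx": 0,"ty": 0,"tz": 0.004,"claw": 1},{"wx": 0,"wy": 0,"wz": 7,"tx": 0,"ty": 0,"tz": 0.015,"claw": 1},{"wx": 0,"wy": 0,"wz": 7,"tx": 0,"ty": 0,"tz": 0.045,"claw": 1},{"wx": 0,"wy": 0,"wz": 15,"tx": 0.01,"ty": -0.003,"tz": 0.045,"claw": 1},{"wx": 0,"wy": 0,"wz": 23,"tx": 0.02,"ty": -0.007,"tz": 0.045,"claw": 1},{"wx": 0,"wy": 0,"wz": 31,"tx": 0.04,"ty": -0.014,"tz": 0.045,"claw": 1},{"wx": 0,"wy": 0,"wz": 39,"tx": 0.06,"ty": -0.022,"tz": 0.045,"claw": 1},{"wx": 0,"wy": 0,"wz": 47,"tx": 0.08,"ty": -0.029,"tz": 0.045,"claw": 1},{"wx": 0,"wy": 0,"wz": 55,"tx": 0.0945,"ty": -0.034,"tz": 0.045,"claw": 1},{"wx": 0,"wy": 0,"wz": 63,"tx": 0.0945,"ty": -0.034,"tz": 0.045,"claw": 1},{"wx": 0,"wy": 0,"wz": 71,"tx": 0.0945,"ty": -0.034,"tz": 0.045,"claw": 1},{"wx": 0,"wy": 0,"wz": 79,"tx": 0.0945,"ty": -0.034,"tz": 0.045,"claw": 1},{"wx": 0,"wy": 0,"wz": 87,"tx": 0.0945,"ty": -0.034,"tz": 0.045,"claw": 1},{"wx": 0,"wy": 0,"wz": 95,"tx": 0.0945,"ty": -0.034,"tz": 0.045,"claw": 1},{"wx": 0,"wy": 0,"wz": 100,"tx": 0.0945,"ty": -0.034,"tz": 0.045,"claw": 1}])

```text
clock: 21.0
eef_pos: [0.5608, -0.1079, 0.2053]
ee_rot: [-0.662, 0.75, -0.001, 0.001]
force: [-0.1, -0.5, -0.5]
gripper_width: 0.0131
grasp_force: 59.5
```

```bash
python3 st.py
```

```text
21.0 [ 0.5608 -0.1079  0.2053] F [-0.09 -0.47 -0.52] T [0.001 0.039 0.006] psi 262.89 q6 -0.286
```

Call:
servo_tool(commands=[{"wx": 0,"wy": 0,"wz": 8,"tx": -0.001,"ty": 0,"tz": 0,"claw": 1},{"wx": 0,"wy": 0,"wz": 16,"tx": -0.001,"ty": 0,"tz": 0,"claw": 1},{"wx": 0,"wy": 0,"wz": 24,"tx": -0.001,"ty": 0,"tz": 0,"claw": 1},{"wx": 0,"wy": 0,"wz": 32,"tx": -0.001,"ty": 0,"tz": 0,"claw": 1},{"wx": 0,"wy": 0,"wz": 40,"tx": -0.001,"ty": 0,"tz": 0,"claw": 1},{"wx": 0,"wy": 0,"wz": 48,"tx": -0.001,"ty": 0,"tz": 0,"claw": 1},{"wx": 0,"wy": 0,"wz": 56,"tx": -0.001,"ty": 0,"tz": -0.004,"claw": 1},{"wx": 0,"wy": 0,"wz": 64,"tx": -0.001,"ty": 0,"tz": -0.008,"claw": 1},{"wx": 0,"wy": 0,"wz": 72,"tx": -0.001,"ty": 0,"tz": -0.012,"claw": 1},{"wx": 0,"wy": 0,"wz": 80,"tx": -0.001,"ty": 0,"tz": -0.015,"claw": 1},{"wx": 0,"wy": 0,"wz": 85,"tx": -0.001,"ty": 0,"tz": -0.017,"claw": 1},{"wx": 0,"wy": 0,"wz": 85,"tx": -0.001,"ty": 0,"tz": -0.017,"claw": 1},{"wx": 0,"wy": 0,"wz": 85,"tx": -0.001,"ty": 0,"tz": -0.017,"claw": 1}])

```text
clock: 22.3
eef_pos: [0.5594, -0.1079, 0.1878]
ee_rot: [0.994, -0.109, 0.001, -0.0]
force: [-0.2, 0.2, -1.1]
gripper_width: 0.0128
grasp_force: 59.5
```

Aligned within 0.3 mm, so I'll descend to the flats.

Call:
servo_tool(commands=[{"wx": 0,"wy": 0,"wz": 0,"tx": 0,"ty": 0,"tz": -0.01,"claw": 1},{"wx": 0,"wy": 0,"wz": 0,"tx": 0,"ty": 0,"tz": -0.016,"claw": 1},{"wx": 0,"wy": 0,"wz": 0,"tx": 0,"ty": 0,"tz": -0.019,"claw": 1},{"wx": 0,"wy": 0,"wz": 0,"tx": 0,"ty": 0,"tz": -0.021,"claw": 1},{"wx": 0,"wy": 0,"wz": 0,"tx": 0,"ty": 0,"tz": -0.023,"claw": 1},{"wx": 0,"wy": 0,"wz": 0,"tx": 0,"ty": 0,"tz": -0.024,"claw": 1},{"wx": 0,"wy": 0,"wz": 0,"tx": 0,"ty": 0,"tz": -0.024,"claw": 1}])

```text
clock: 23.0
eef_pos: [0.5593, -0.1081, 0.1633]
ee_rot: [0.994, -0.108, 0.001, 0.0]
force: [2.3, -2.0, 0.7]
gripper_width: 0.013
grasp_force: 59.8
```

```bash
python3 st.py
```

```text
23.0 [ 0.5593 -0.1081  0.1633] F [ 2.29 -1.96  0.65] T [-0.46  -0.972 -0.011] psi 347.66 q6 1.194
```

Call:
servo_tool(commands=[{"wx": 0,"wy": 0,"wz": 0,"tx": 0.0005,"ty": -0.0003,"tz": -0.0015,"claw": 1},{"wx": 0,"wy": 0,"wz": 0,"tx": 0.0005,"ty": -0.0003,"tz": -0.003,"claw": 1},{"wx": 0,"wy": 0,"wz": 0,"tx": 0.0005,"ty": -0.0003,"tz": -0.0047,"claw": 1},{"wx": 0,"wy": 0,"wz": -6,"tx": 0.0005,"ty": -0.0003,"tz": -0.0047,"claw": 1},{"wx": 0,"wy": 0,"wz": -12,"tx": 0.0005,"ty": -0.0003,"tz": -0.0047,"claw": 1},{"wx": 0,"wy": 0,"wz": -12,"tx": 0.0005,"ty": -0.0003,"tz": -0.0047,"claw": 1},{"wx": 0,"wy": 0,"wz": -12,"tx": 0.0005,"ty": -0.0003,"tz": -0.0047,"claw": 1}])

```text
clock: 23.7
eef_pos: [0.5593, -0.1083, 0.1577]
ee_rot: [0.978, -0.209, 0.0, 0.0]
force: [3.8, -2.1, -1.9]
gripper_width: 0.013
grasp_force: 59.6
```

```bash
python3 st.py
```

```text
23.7 [ 0.5593 -0.1083  0.1577] F [ 3.83 -2.14 -1.9 ] T [-0.542 -1.457  0.043] psi 335.83 q6 0.988
```

Call:
servo_tool(commands=[{"wx": 0,"wy": 0,"wz": -5,"tx": 0,"ty": 0,"tz": 0.0005,"claw": 1},{"wx": 0,"wy": 0,"wz": -10,"tx": 0,"ty": 0,"tz": 0.0005,"claw": 1},{"wx": 0,"wy": 0,"wz": -10,"tx": 0,"ty": 0,"tz": 0.0005,"claw": 1},{"wx": 0,"wy": 0,"wz": -10,"tx": 0,"ty": 0,"tz": 0.0005,"claw": 1}])

```text
clock: 24.1
eef_pos: [0.5592, -0.1083, 0.1578]
ee_rot: [0.956, -0.294, -0.0, 0.0]
force: [4.7, -2.1, -3.4]
gripper_width: 0.0126
grasp_force: 59.1
```

```bash
python3 st.py
```

```text
24.1 [ 0.5592 -0.1083  0.1578] F [ 4.71 -2.14 -3.38] T [-0.824 -1.897 -0.059] psi 325.86 q6 0.814
```

Call:
servo_tool(commands=[{"wx": 0,"wy": 0,"wz": -5,"tx": 0,"ty": 0,"tz": 0,"claw": 1},{"wx": 0,"wy": 0,"wz": -10,"tx": 0,"ty": 0,"tz": 0,"claw": 1},{"wx": 0,"wy": 0,"wz": -10,"tx": 0,"ty": 0,"tz": 0,"claw": 1},{"wx": 0,"wy": 0,"wz": -10,"tx": 0,"ty": 0,"tz": 0,"claw": 1}])

```text
clock: 24.5
eef_pos: [0.5593, -0.1084, 0.1579]
ee_rot: [0.927, -0.376, -0.0, 0.0]
force: [4.1, -3.3, -4.0]
gripper_width: 0.0128
grasp_force: 59.2
```

```bash
python3 st.py
```

```text
24.5 [ 0.5593 -0.1084  0.1579] F [ 4.15 -3.35 -3.99] T [-0.887 -1.907  0.05 ] psi 315.86 q6 0.64
```

Call:
servo_tool(commands=[{"wx": 0,"wy": 0,"wz": -5,"tx": 0,"ty": 0,"tz": 0,"claw": 1},{"wx": 0,"wy": 0,"wz": -10,"tx": 0,"ty": 0,"tz": 0,"claw": 1},{"wx": 0,"wy": 0,"wz": -10,"tx": 0,"ty": 0,"tz": 0,"claw": 1},{"wx": 0,"wy": 0,"wz": -10,"tx": 0,"ty": 0,"tz": 0,"claw": 1}])

```text
clock: 24.9
eef_pos: [0.5592, -0.109, 0.1582]
ee_rot: [0.89, -0.455, 0.0, 0.001]
force: [4.5, -4.2, -2.6]
gripper_width: 0.0123
grasp_force: 59.3
```

```bash
python3 st.py
```

```text
24.9 [ 0.5592 -0.109   0.1582] F [ 4.52 -4.16 -2.63] T [-1.774 -1.838  0.134] psi 305.85 q6 0.465
```

Call:
servo_tool(commands=[{"wx": 0,"wy": 0,"wz": -4,"tx": 0,"ty": 0,"tz": 0,"claw": 1},{"wx": 0,"wy": 0,"wz": -4,"tx": 0,"ty": 0,"tz": 0,"claw": 1},{"wx": 0,"wy": 0,"wz": -4,"tx": 0,"ty": 0,"tz": 0,"claw": 1}])

```text
clock: 25.2
eef_pos: [0.5592, -0.109, 0.1582]
ee_rot: [0.874, -0.486, 0.0, 0.001]
force: [4.7, -3.5, -4.1]
gripper_width: 0.0129
grasp_force: 59.3
```

```bash
python3 st.py
```

```text
25.2 [ 0.5592 -0.109   0.1582] F [ 4.66 -3.52 -4.15] T [-1.718 -1.786  0.183] psi 301.86 q6 0.396
```

Call:
servo_tool(commands=[{"wx": 0,"wy": 0,"wz": -6,"tx": 0,"ty": 0,"tz": 0,"claw": 1},{"wx": 0,"wy": 0,"wz": -12,"tx": 0,"ty": 0,"tz": 0,"claw": 1},{"wx": 0,"wy": 0,"wz": -18,"tx": 0,"ty": 0,"tz": 0,"claw": 1},{"wx": 0,"wy": 0,"wz": -24,"tx": 0,"ty": 0,"tz": 0,"claw": 1},{"wx": 0,"wy": 0,"wz": -30,"tx": 0,"ty": 0,"tz": 0,"claw": 1},{"wx": 0,"wy": 0,"wz": -36,"tx": 0,"ty": 0,"tz": 0,"claw": 1},{"wx": 0,"wy": 0,"wz": -42,"tx": 0,"ty": 0,"tz": 0,"claw": 1},{"wx": 0,"wy": 0,"wz": -48,"tx": 0,"ty": 0,"tz": 0,"claw": 1},{"wx": 0,"wy": 0,"wz": -54,"tx": 0,"ty": 0,"tz": 0,"claw": 1},{"wx": 0,"wy": 0,"wz": -60,"tx": 0,"ty": 0,"tz": 0,"claw": 1},{"wx": 0,"wy": 0,"wz": -66,"tx": 0,"ty": 0,"tz": 0,"claw": 1},{"wx": 0,"wy": 0,"wz": -72,"tx": 0,"ty": 0,"tz": 0,"claw": 1},{"wx": 0,"wy": 0,"wz": -78,"tx": 0,"ty": 0,"tz": 0,"claw": 1},{"wx": 0,"wy": 0,"wz": -82,"tx": 0,"ty": 0,"tz": 0,"claw": 1},{"wx": 0,"wy": 0,"wz": -82,"tx": 0,"ty": 0,"tz": 0,"claw": 1},{"wx": 0,"wy": 0,"wz": -82,"tx": 0,"ty": 0,"tz": 0,"claw": 1}])

```text
clock: 26.8
eef_pos: [0.5584, -0.1087, 0.1582]
ee_rot: [-0.341, 0.94, 0.0, -0.001]
force: [-1.1, -3.8, -1.4]
gripper_width: 0.0129
grasp_force: 59.6
```

```bash
python3 st.py
```

```text
26.8 [ 0.5584 -0.1087  0.1582] F [-1.07 -3.79 -1.42] T [-1.336  0.205  0.194] psi 219.88 q6 -1.036
```

Call:
servo_tool(commands=[{"wx": 0,"wy": 0,"wz": 7,"tx": 0,"ty": 0,"tz": 0,"claw": 1},{"wx": 0,"wy": 0,"wz": 7,"tx": 0,"ty": 0,"tz": 0.004,"claw": 1},{"wx": 0,"wy": 0,"wz": 7,"tx": 0,"ty": 0,"tz": 0.015,"claw": 1},{"wx": 0,"wy": 0,"wz": 7,"tx": 0,"ty": 0,"tz": 0.05,"claw": 1},{"wx": 0,"wy": 0,"wz": 46.5,"tx": -0.048,"ty": 0.33,"tz": 0.05,"claw": 1},{"wx": 0,"wy": 0,"wz": 46.5,"tx": -0.048,"ty": 0.33,"tz": 0.05,"claw": 1},{"wx": 0,"wy": 0,"wz": 46.5,"tx": -0.048,"ty": 0.33,"tz": 0.05,"claw": 1},{"wx": 0,"wy": 0,"wz": 46.5,"tx": -0.048,"ty": 0.33,"tz": 0.05,"claw": 1},{"wx": 0,"wy": 0,"wz": 46.5,"tx": -0.048,"ty": 0.33,"tz": 0.05,"claw": 1},{"wx": 0,"wy": 0,"wz": 46.5,"tx": -0.048,"ty": 0.33,"tz": 0.05,"claw": 1},{"wx": 0,"wy": 0,"wz": 46.5,"tx": -0.048,"ty": 0.33,"tz": 0.05,"claw": 1},{"wx": 0,"wy": 0,"wz": 46.5,"tx": -0.048,"ty": 0.33,"tz": 0.05,"claw": 1},{"wx": 0,"wy": 0,"wz": 46.5,"tx": -0.048,"ty": 0.33,"tz": 0.05,"claw": 1},{"wx": 0,"wy": 0,"wz": 46.5,"tx": -0.048,"ty": 0.33,"tz": 0,"claw": 1},{"wx": 0,"wy": 0,"wz": 46.5,"tx": -0.048,"ty": 0.33,"tz": -0.04,"claw": 1},{"wx": 0,"wy": 0,"wz": 46.5,"tx": -0.048,"ty": 0.33,"tz": -0.04,"claw": 1},{"wx": 0,"wy": 0,"wz": 46.5,"tx": -0.048,"ty": 0.33,"tz": -0.04,"claw": 1}])

```text
clock: 28.5
eef_pos: [0.5119, 0.2209, 0.1202]
ee_rot: [-0.683, 0.731, -0.001, 0.0]
force: [0.2, 0.5, 0.8]
gripper_width: 0.0133
grasp_force: 59.4
```

```bash
python3 st.py
python3 - <<'E'
from h import *
from plant import *
e=sense()['eef_pos']; rs=[]
for n in('side','top'):
    s=snapshot(n); u,v=proj(s,e-[0,0,.0567]).round().astype(int); print(n,u,v)
    rs.append(cv2.resize(s['img'][v-40:v+30,u-25:u+25,::-1],(400,560),interpolation=cv2.INTER_CUBIC))
cv2.imwrite('pics/k4.png',np.hstack(rs))
E
sed -i "s/load(n); r/load(n+'F'); r/" fit.py
python3 - <<'E'
from h import *
from plant import *
for n in('side','top'):
    s=snapshot(n); im=s['img'].astype(float)
    for _ in range(5): im+=snapshot(n)['img']
    s['avg']=im/6; pickle.dump(s,open(n+'F.pkl','wb'))
E
python3 fit.py
```

```text
28.5 [0.5119 0.2209 0.1202] F [0.17 0.48 0.77] T [-0.024 -0.062  0.04 ] psi 266.1 q6 -0.837
side 249 287
top 171 204
n1 top [32.6, 25.1, 22.0, 21.0, 21.1, 28.6, 34.7, 38.8, 41.9, 43.3, 44.2, 44.8, 44.4, 42.5, 39.6]
(21.026853456404098, 18.0, 0.4825, -0.172) (21.17812532804009, 24.0, 0.4823, -0.172) (22.043408652572715, 12.0, 0.4824, -0.172)
n1 side [153.9, 151.7, 153.8, 328.9, 321.7, 301.0, 291.4, 282.9, 271.5, 275.7, 289.0, 306.5, 329.5, 351.6, 157.6]
(151.73209991296406, 6.0, 0.4831, -0.1733) (153.88403220148726, 12.0, 0.4831, -0.1734) (153.96709893976194, 0.0, 0.483, -0.1733)
n2 top [23.0, 27.3, 31.7, 35.0, 37.1, 37.8, 37.9, 37.3, 36.7, 35.8, 33.0, 28.0, 23.0, 20.1, 20.6]
(20.11732488283051, 78.0, 0.4652, -0.0727) (20.64387641735002, 84.0, 0.4652, -0.0729) (23.027218911932433, 72.0, 0.4652, -0.0728)
n2 side [241.2, 242.6, 242.2, 240.9, 240.1, 237.8, 235.7, 234.8, 235.2, 235.9, 236.4, 237.5, 239.6, 240.5, 240.8]
(234.85031922877505, 42.0, 0.4611, -0.0673) (235.29560162379207, 48.0, 0.4635, -0.0698) (235.77646601356068, 36.0, 0.4611, -0.0673)
n3 top [29.0, 29.5, 29.6, 29.2, 27.1, 24.7, 20.5, 17.3, 14.1, 13.3, 16.0, 20.2, 24.1, 27.0, 28.2]
(13.389799626822567, 54.0, 0.5593, -0.1074) (14.105911136055791, 48.0, 0.5594, -0.1074) (16.04844180377519, 60.0, 0.5593, -0.1075)
n3 side [0.2, 0.2, 0.2, 0.2, 0.2, 0.2, 0.2, 0.2, 0.2, 0.2, 0.2, 0.2, 0.2, 0.2, 0.2]
(0.26054868736439285, 36.0, 0.5588, -0.097) (0.26110290854202106, 48.0, 0.5602, -0.0968) (0.26192659559443576, 54.0, 0.5607, -0.097)
```

View pics/k4.png

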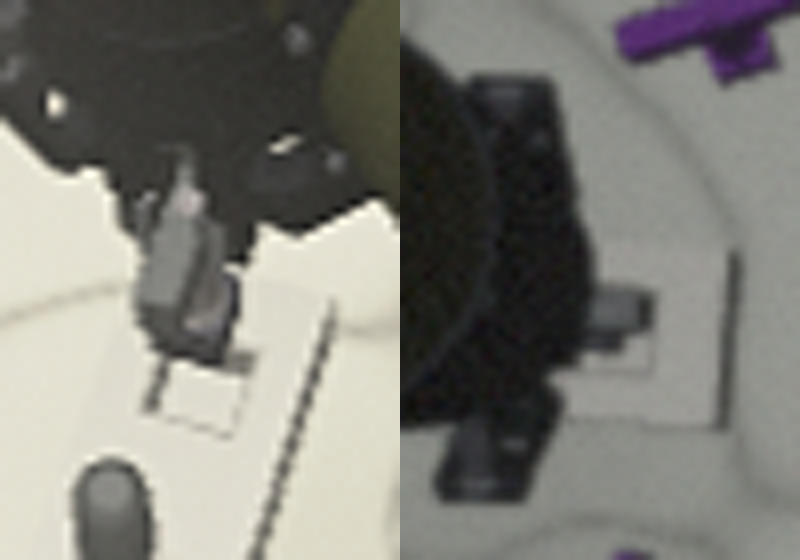

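Run:
```python
from h import *
s,t=load('side'),load('top')
print(atz(s,224+201/8-.5,247+392/8-.5,.03),atz(t,172.6,204.8,.03))
# top k4: right edge x=655, bottom y=375 -> half 41.5
print(atz(t,171-25+(655-400-41.5)/8-.5,204-40+(374-41.5)/8-.5,.03))
```

```text
[0.51123672 0.22667082 0.03      ] [0.51288897 0.22262747 0.03      ]
[0.51216392 0.22378747 0.03      ]
```

Call:
servo_tool(commands=[{"wx": 0,"wy": 0,"wz": 0,"tx": 0,"ty": 0.0015,"tz": -0.02,"claw": 1},{"wx": 0,"wy": 0,"wz": 0,"tx": 0,"ty": 0.0015,"tz": -0.03,"claw": 1},{"wx": 0,"wy": 0,"wz": 0,"tx": 0,"ty": 0.0015,"tz": -0.035,"claw": 1},{"wx": 0,"wy": 0,"wz": 0,"tx": 0,"ty": 0.0015,"tz": -0.039,"claw": 1},{"wx": 0,"wy": 0,"wz": 0,"tx": 0,"ty": 0.0015,"tz": -0.043,"claw": 1},{"wx": 0,"wy": 0,"wz": 0,"tx": 0,"ty": 0.0015,"tz": -0.047,"claw": 1},{"wx": 0,"wy": 0,"wz": 0,"tx": 0,"ty": 0.0015,"tz": -0.05,"claw": 1},{"wx": 0,"wy": 0,"wz": 0,"tx": 0,"ty": 0.0015,"tz": -0.05,"claw": 1}])

```text
clock: 30.0
eef_pos: [0.511, 0.2231, 0.0682]
ee_rot: [-0.683, 0.73, 0.0, -0.0]
force: [0.6, 0.1, -0.6]
gripper_width: 0.0131
grasp_force: 59.5
```

Call:
servo_tool(commands=[{"wx": 0,"wy": 0,"wz": 0,"tx": 0,"ty": 0,"tz": -0.0015,"claw": 1},{"wx": 0,"wy": 0,"wz": 0,"tx": 0,"ty": 0,"tz": -0.003,"claw": 1},{"wx": 0,"wy": 0,"wz": 0,"tx": 0,"ty": 0,"tz": -0.0035,"claw": 1},{"wx": 0,"wy": 0,"wz": 0,"tx": 0,"ty": 0,"tz": -0.0035,"claw": 1}])

```text
clock: 30.4
eef_pos: [0.5112, 0.2233, 0.065]
ee_rot: [-0.683, 0.73, 0.0, -0.0]
force: [-0.1, -0.0, -1.7]
gripper_width: 0.0129
grasp_force: 59.5
```

Call:
servo_tool(commands=[{"wx": 0,"wy": 0,"wz": 0,"tx": 0,"ty": 0,"tz": 0,"claw": 0.6},{"wx": 0,"wy": 0,"wz": 0,"tx": 0,"ty": 0,"tz": 0,"claw": 0.4},{"wx": 0,"wy": 0,"wz": 0,"tx": 0,"ty": 0,"tz": 0,"claw": 0.2},{"wx": 0,"wy": 0,"wz": 0,"tx": 0,"ty": 0,"tz": 0,"claw": 0},{"wx": 0,"wy": 0,"wz": 0,"tx": 0,"ty": 0,"tz": 0,"claw": 0},{"wx": 0,"wy": 0,"wz": 0,"tx": 0,"ty": 0,"tz": 0,"claw": 0},{"wx": 0,"wy": 0,"wz": 0,"tx": 0,"ty": 0,"tz": 0.03,"claw": 0},{"wx": 0,"wy": 0,"wz": 0,"tx": 0,"ty": 0,"tz": 0.08,"claw": 0},{"wx": 0,"wy": 0,"wz": 0,"tx": 0,"ty": 0,"tz": 0.13,"claw": 0},{"wx": 0,"wy": 0,"wz": 0,"tx": 0,"ty": 0,"tz": 0.15,"claw": 0},{"wx": 0,"wy": 0,"wz": 0,"tx": -0.05,"ty": 0.04,"tz": 0.15,"claw": 0},{"wx": 0,"wy": 0,"wz": 0,"tx": -0.1,"ty": 0.08,"tz": 0.15,"claw": 0},{"wx": 0,"wy": 0,"wz": 0,"tx": -0.14,"ty": 0.12,"tz": 0.15,"claw": 0},{"wx": 0,"wy": 0,"wz": 0,"tx": -0.16,"ty": 0.16,"tz": 0.15,"claw": 0},{"wx": 0,"wy": 0,"wz": 0,"tx": -0.16,"ty": 0.16,"tz": 0.15,"claw": 0},{"wx": 0,"wy": 0,"wz": 0,"tx": -0.16,"ty": 0.16,"tz": 0.15,"claw": 0}])

```text
clock: 32.0
eef_pos: [0.349, 0.3856, 0.2147]
ee_rot: [-0.685, 0.729, 0.0, -0.0]
force: [-0.3, -0.0, -0.2]
gripper_width: 0.0852
grasp_force: 0.0
```

Run:
```python
from h import *
from plant import *
s,t=snapshot('side'),snapshot('top')
cv2.imwrite('pics/k5.png',np.hstack([crop(s,210,260,80,70,5),crop(t,125,162,80,70,5)]))
```

```text
(no output)
```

View pics/k5.png

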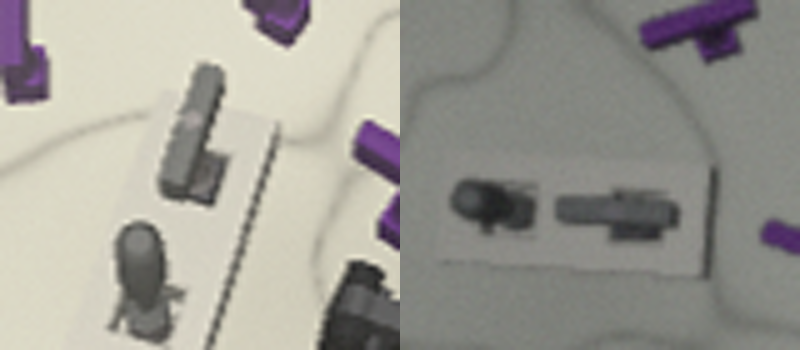

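The key stands upright in its original pocket: handle at about (192,130) in the side crop and (617,210) in the top crop, as at the start. The driver has not moved.

```bash
python3 -c "
from plant import *
print(close_job())"
```

```text
the job is handed in; nothing more can be done
None
```

I ran down nuts 1, 2 and 3 in clockwise order, gave each about a quarter turn past its felt bite (bite located only to within 5–6°), stood the key back in its pocket and handed the job in; no verdict was returned.

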